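Hang the soldered plug carriers to cool and set the air slide

ROBOT

A 6-joint arm with a two-finger parallel gripper is mounted at the origin on the work surface. World frame = base frame: x ahead of the robot, y to its left, z up, the work surface at z = 0. Lengths are in m, angles in rad, forces in N, time in s.
With the tool pointing down it reaches from about 0.35 to 0.875 m from the base axis. Payload 4.2 kg.
Tool frame: the origin (TCP) lies where the fingers leave the gripper's body, on its centre line; the fingertips stand 70 mm ahead of it and the grasp point (between the pads) lies 51 mm ahead of it (arm.grip_depth is the z of the grasp point in the tool frame, in m); z points along the fingers, y is the direction in which the jaws open and shut (so a half turn about z gives the same grasp; the last joint's range is limited). The gripper opens to 87 mm and grips with 3 to 60 N. Pads are 19 mm wide; open, the fingers measure 117 mm over their backs; the gripper's body (75 mm by 190 mm) begins 51 mm behind the grasp point.
Start: joints at [1.447, 0.385, 0.008, 0, -1.194, -0.259], TCP at [0.233, 0.58, 0.292] pointing down, gripper open.
Joint ranges: [-3.14, 3.14], [-1.21, 2.06], [-1.07, 1.41], [-3.16, 2.05], [-2.99, -0.16], [-3.1, 3.1]. Speed limits (rad/s): [2.79, 2.79, 3.14, 3.14, 3.14, 3.14].

INTERFACE

Orientations are given as [roll, pitch, yaw] about the fixed x, y, z axes, in that order (R = Rz(yaw) Ry(pitch) Rx(roll)).
In Python, from station import arm gives the robot as it stands. Calls block until the motion is done:
- arm.movep(position, orientation): joint-space move of the TCP to a pose.
- arm.move_linear(position, rotation=None, max_speed=0.15, f_stop=None): straight line of the TCP; rotation=None keeps the orientation; max_speed is the mean speed in m/s. With f_stop (N) it stops when the force on the tool has changed by that much, and returns True; else False.
- arm.set_joints(angles): joint-space move.
- arm.grip(opening): opening from 0.0 (shut) to 1.0 (fully open); the grip force is fixed at half the most; returns when the fingers have stopped.
- arm.pause(seconds).
- arm.ik(position, orientation): joint angles nearest the present ones, or None.
- arm.get_state(): the state.
- arm.get_image(name): name is "side" or "top"; returns the picture (420x560x3 uint8, red, green, blue); there is no depth.
- arm.get_calibration(name): a dict with "fx", "fy", "cx", "cy" (pixels), "extrinsics" (4x4, takes a point from world to camera coordinates). Camera axes: x right, y down, z forward; pixel columns grow to the right and rows downward; lengths in m; the calibration is good to about 2 mm. A picture is of the moment at which its call begins. get_calibration takes no time and is no camera call.
A pose or a line that the arm cannot do raises arm.MotionError and nothing moves.
- arm.hand_in(): hands the job in, once; it reports no verdict.
The state is a dict: "clock": time; "q": joint angles; "qvel": joint speeds; "joint_efforts": joint torques, N m; "tool_pos": TCP position; "ee_rot": TCP orientation; "ft_force": force on the tool from outside, world axes, zero at the start; "moment": the same for the moment, N m; "opening": opening from 0.0 (shut) to 1.0 (fully open).
Only numpy, scipy, OpenCV 4.12 (cv2) and the standard library are available. Lean on these libraries where they do the work, as an engineer would, in place of code of your own. Each camera call takes 0.05 s, during which the arm holds its last target.

TASK

Shut the cooling air first: push the slide on the blower control box fully home to its closed end, the end nearest the robot, while the carriers still stand on the bench plate. With the air still shut, hang every carrier by its bail on the rack, one to a hook, entering each hook from its open side under the two guard bars and lowering the bail into the throat; then open the air slide to the brass pointer. Leave the solder reel standing where it is.

Things in the scene. Friction and masses are not known exactly. Their poses are not given: they have to be found in the camera images.
- carrier1_grip (a point): centre of the black grip block at the top of a plug carrier: 18 mm in x, 24 mm in y, 44 mm tall (22 mm above and below this point). Carrier's underside 180 mm below this point; 202 mm tall in all. x points through the bail's window, y along the bail, z up. Two or three carriers are present; an absent one gives None.
- carrier1_bail (a point): apex of the carrier's bail (centre of its 8 mm bar), 80 mm below the grip centre, same axes. The rigid steel arch stands at x = 0: uprights at y = +-46 mm from the tray up to 82 mm above the underside, then sloping to this apex at y = 0, 100 mm up; an 8 mm rod goes on up to the grip. The apex is to rest at a hook's throat point.
- carrier1: plug carrier: steel tray 80 mm (x) by 100 mm (y), 32 mm tall, filled with grey plugs, weight low down, 0.24 to 0.4 kg, with bail, rod and grip above it. Origin at the centre of its underside, z up. Stands on the plate at first. None if absent.
- carrier2_grip (a point): centre of the black grip block at the top of a plug carrier: 18 mm in x, 24 mm in y, 44 mm tall (22 mm above and below this point). Carrier's underside 180 mm below this point; 202 mm tall in all. x points through the bail's window, y along the bail, z up. Two or three carriers are present; an absent one gives None.
- carrier2_bail (a point): apex of the carrier's bail (centre of its 8 mm bar), 80 mm below the grip centre, same axes. The rigid steel arch stands at x = 0: uprights at y = +-46 mm from the tray up to 82 mm above the underside, then sloping to this apex at y = 0, 100 mm up; an 8 mm rod goes on up to the grip. The apex is to rest at a hook's throat point.
- carrier2: plug carrier: steel tray 80 mm (x) by 100 mm (y), 32 mm tall, filled with grey plugs, weight low down, 0.24 to 0.4 kg, with bail, rod and grip above it. Origin at the centre of its underside, z up. Stands on the plate at first. None if absent.
- carrier3_grip (a point): centre of the black grip block at the top of a plug carrier: 18 mm in x, 24 mm in y, 44 mm tall (22 mm above and below this point). Carrier's underside 180 mm below this point; 202 mm tall in all. x points through the bail's window, y along the bail, z up. Two or three carriers are present; an absent one gives None.
- carrier3_bail (a point): apex of the carrier's bail (centre of its 8 mm bar), 80 mm below the grip centre, same axes. The rigid steel arch stands at x = 0: uprights at y = +-46 mm from the tray up to 82 mm above the underside, then sloping to this apex at y = 0, 100 mm up; an 8 mm rod goes on up to the grip. The apex is to rest at a hook's throat point.
- carrier3: plug carrier: steel tray 80 mm (x) by 100 mm (y), 32 mm tall, filled with grey plugs, weight low down, 0.24 to 0.4 kg, with bail, rod and grip above it. Origin at the centre of its underside, z up. Stands on the plate at first. None if absent.
- hook1_throat (a point): where the apex of a bail lies (bar centre) when seated in the throat of hook 1; 130 mm above the bench (a hung carrier's underside is then 30 mm above it). Axes as the rack's. The hook, an 8 mm bar, comes from the beam 65 mm behind (+x), dips to a throat 12 mm long and rises to a tip 27 mm in front (-x), the tip's top 14 mm above this point. All hooks alike.
- hook2_throat (a point): where the apex of a bail lies (bar centre) when seated in the throat of hook 2; 130 mm above the bench (a hung carrier's underside is then 30 mm above it). Axes as the rack's. Over each hook two level 8 mm guard bars, 30 mm to either side in y (52 mm clear between), run from the beam to 34 mm in front; undersides 48, tops 56 mm above this point.
- hook3_throat (a point): where the apex of a bail lies (bar centre) when seated in the throat of hook 3; 130 mm above the bench (a hung carrier's underside is then 30 mm above it). Axes as the rack's. A bail enters level along the rack's +x with its apex 18 to 44 mm (best 31) above this point, rod and grip between the guards, and is then lowered straight down.
- rack: hanging rack fixed to the bench: aluminium frame 370 mm wide (y), 200 mm tall, posts at y = +-175 mm, two beams at x = 0 to 20 mm (z 117 to 147 and 172 to 192 mm). Origin on the bench under the beams' front face; the hooks point to -x (robot side) at y = +120 (hook 1), 0 and -120 mm (hook 3). z up.
- plate: fixed slotted aluminium base plate 310 x 310 x 12 mm on which carriers and reel stand in a loose two by two grid; origin at the centre of its underside.
- console: blower control box, fixed, 100 mm (x) by 190 mm (y) by 60 mm tall, origin at the centre of its underside; the slide's track (14 mm high, 40 mm wide) lies on its top along y. Its +y points roughly away from the robot.
- air (a joint): air slide, m: 0 = fully shut (near end, console -y), 0.10 = fully open (console +y). Sliding friction about 1.5 N; stays where it is left.
- air_top (a point): centre of the top face of the slide's black grip: 28 mm across the track (x), 20 mm along it (y), 40 mm tall below this point; top 114 mm above the bench. Axes as the console's.
- pointer: brass set pointer on the console beside the track, 22 mm tall, origin at its foot, axes as the console's; the slide is at the pointer when the grip's centre is level with it along the console's y (within 6 mm). It stays put and is not to be moved.
- reel_center (a point): centre of the solder reel (64 mm diameter, 60 mm tall, 0.5 kg, standing on the plate among the carriers); to be left alone.
Mind the look-alikes: they are no part of the job. What is shaped like the carrier1 but turquoise is not meant.

How it is judged:
On the way, in this order (a step that is already met when the one before it is completed fails the run):
1. the air slide is fully shut while every carrier still stands on the bench plate (value of joint air below 0.006 m and height (world z) of each of carrier1_bail, carrier2_bail, carrier3_bail below 0.122 m), for 0.2 s.
2. every carrier hangs released on a hook, the air still shut (value of joint air below 0.006 m and (distance between carrier1_bail and hook1_throat below 0.018 m or distance between carrier1_bail and hook2_throat below 0.018 m or distance between carrier1_bail and hook3_throat below 0.018 m) and angle between each of carrier1_bail, carrier2_bail, carrier3_bail's own z axis and vertical below 0.3 rad and contact force between each of carrier1, carrier2, carrier3 and the fingers below 0.2 N and (distance between carrier2_bail and hook1_throat below 0.018 m or distance between carrier2_bail and hook2_throat below 0.018 m or distance between carrier2_bail and hook3_throat below 0.018 m) and (distance between carrier3_bail and hook1_throat below 0.018 m or distance between carrier3_bail and hook2_throat below 0.018 m or distance between carrier3_bail and hook3_throat below 0.018 m)), for 0.3 s.
3. the air slide is at the pointer (y of air_top in the frame of pointer between -0.006 and 0.006 m), for 0.2 s.
At the end, for the whole second after the job is handed in: Every carrier present hangs at rest on a hook of its own, bail within 18 mm of the seated place in the throat and tilted less than 0.3 rad; the air slide is within 6 mm of the pointer; the reel stands upright within 60 mm of where it was (all of step 3 and (distance between carrier1_bail and hook1_throat below 0.018 m or distance between carrier1_bail and hook2_throat below 0.018 m or distance between carrier1_bail and hook3_throat below 0.018 m) and angle between each of carrier1_bail, carrier2_bail, carrier3_bail, reel_center's own z axis and vertical below 0.3 rad and contact force between each of carrier1, carrier2, carrier3 and the fingers below 0.2 N and (distance between carrier2_bail and hook1_throat below 0.018 m or distance between carrier2_bail and hook2_throat below 0.018 m or distance between carrier2_bail and hook3_throat below 0.018 m) and (distance between carrier3_bail and hook1_throat below 0.018 m or distance between carrier3_bail and hook2_throat below 0.018 m or distance between carrier3_bail and hook3_throat below 0.018 m) and distance of reel_center from where it was at the start of the episode below 0.06 m and linear speed of each of carrier1, carrier2, carrier3 below 0.1 m/s); the robot touches nothing.
Of carrier1, carrier2, carrier3 only 2 to 3 are there at a start; the rules pass over those that are not, and their reading is None.
At some moment in a run one of carrier1, carrier2, carrier3 may be knocked a few centimetres aside while the robot is not near it.
Once in a run the grip may slacken for a moment while it holds something.
It also fails if it takes over 210 s, if anything falls off the work surface, if the arm or the gripper's body presses on something with over 40 N, if the wrist force passes 120 N, or if a joint passes its speed limit or range.

## Working session

There is one attempt and no reset: what is moved stays moved. The work goes in short steps, each a Python script; the robot and the scene stay as the last script left them, time stands still between calls to the robot, and variables do not carry over. Pictures are saved under pics/ and viewed, and the job is handed in when it is done.

```bash
ls; mkdir -p pics; python3 - <<'E'
from station import arm
import cv2,numpy as np
for n in ("side","top"):
    im=arm.get_image(n); cv2.imwrite(f"pics/{n}0.png",im[:,:,::-1])
    c=arm.get_calibration(n); print(n,c["fx"],c["fy"],c["cx"],c["cy"]); E=np.array(c["extrinsics"]); print(E.round(3).tolist(), (-E[:3,:3].T@E[:3,3]).round(3))
s=arm.get_state(); print(s["clock"],s["tool_pos"],s["ee_rot"],s["ft_force"],arm.grip_depth)
E
```

```text
pics
side 388.2738490250325 388.2738490250325 270.959390231491 209.28224343758671
[[-0.988, -0.154, 0.012, 0.491], [-0.094, 0.539, -0.837, 0.147], [0.122, -0.828, -0.547, 0.978], [0.0, 0.0, 0.0, 1.0]] [0.379 0.806 0.652]
top 380.5663517869158 380.5663517869158 286.975166848744 211.9965357179264
[[0.017, -1.0, 0.004, 0.026], [-0.989, -0.017, -0.149, 0.517], [0.149, -0.002, -0.989, 1.093], [0.0, 0.0, 0.0, 1.0]] [0.348 0.037 1.158]
0.1 [0.2332663  0.57940211 0.29126248] [ 3.13963166e+00 -8.97647842e-05 -3.82958173e-01] [ 0.19889011 -0.83008751 -0.76148916] 0.051
```

View pics/side0.png

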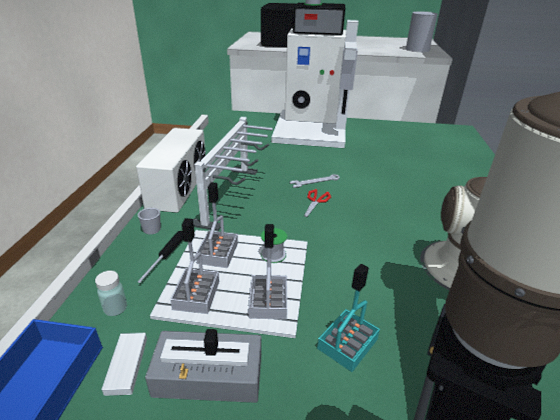

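View pics/top0.png

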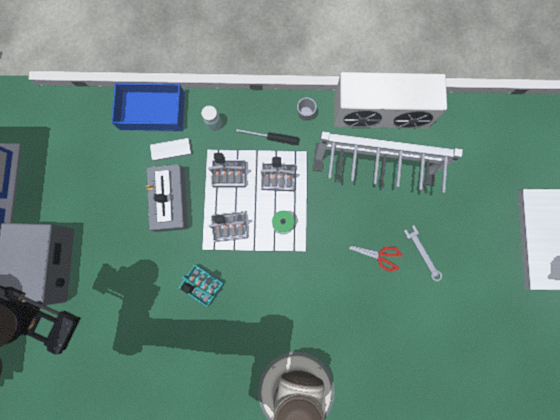

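The side view shows three grey carriers and the green reel on the plate, with the turquoise decoy at about (350,335). The console slide is at (211,342) with its pointer at (184,371), and the rack runs along (200–260,120–220). Next I'll zoom in.

```bash
python3 - <<'E'
import cv2
s=cv2.imread("pics/side0.png"); t=cv2.imread("pics/top0.png")
def crop(im,x0,x1,y0,y1,k,n): cv2.imwrite(n,cv2.resize(im[y0:y1,x0:x1],None,fx=k,fy=k,interpolation=cv2.INTER_CUBIC))
crop(t,140,310,140,255,4.7,"pics/t_plate.png")
crop(t,305,475,120,210,4.7,"pics/t_rack.png")
crop(s,140,320,170,330,3.7,"pics/s_plate.png")
crop(s,140,290,320,400,5,"pics/s_con.png")
crop(s,180,290,105,225,5,"pics/s_rack.png")
E
```

```text
(no output)
```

View pics/t_plate.png

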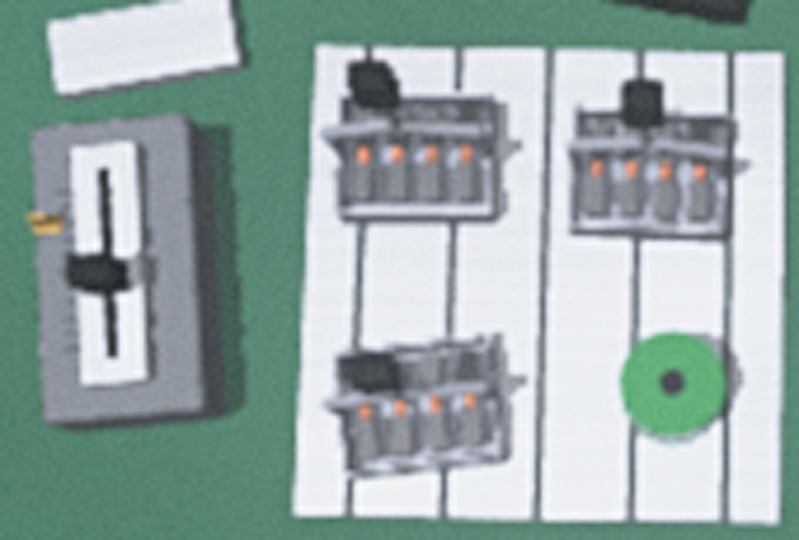

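View pics/t_rack.png

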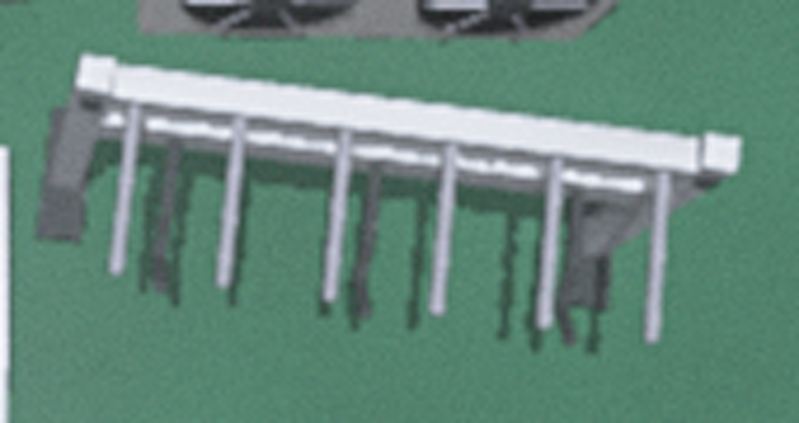

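View pics/s_plate.png

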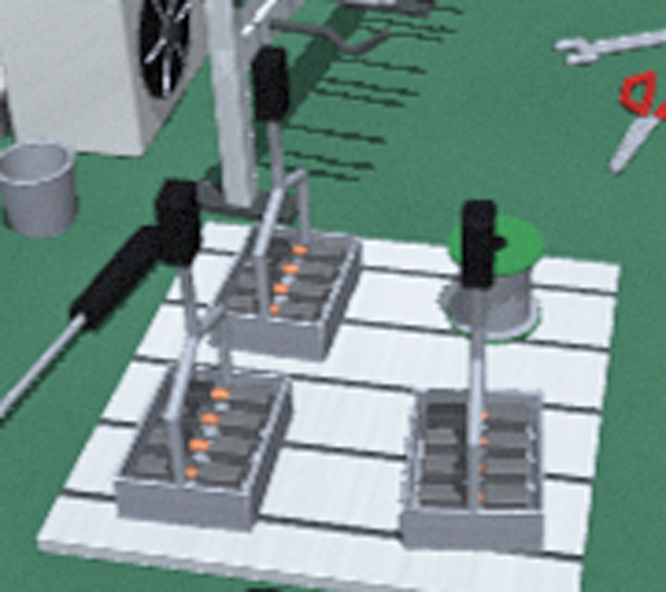

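View pics/s_con.png

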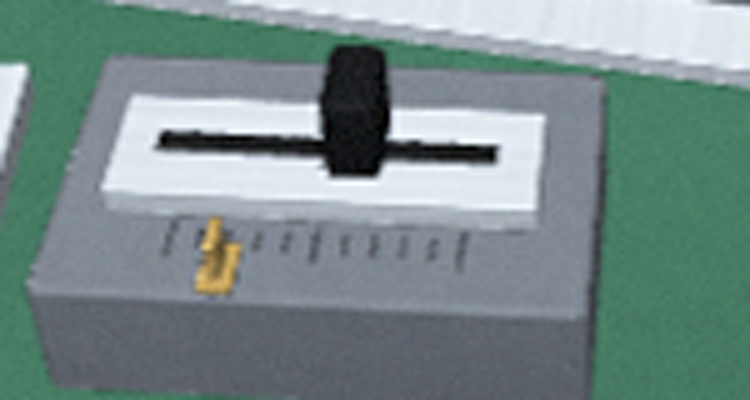

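View pics/s_rack.png

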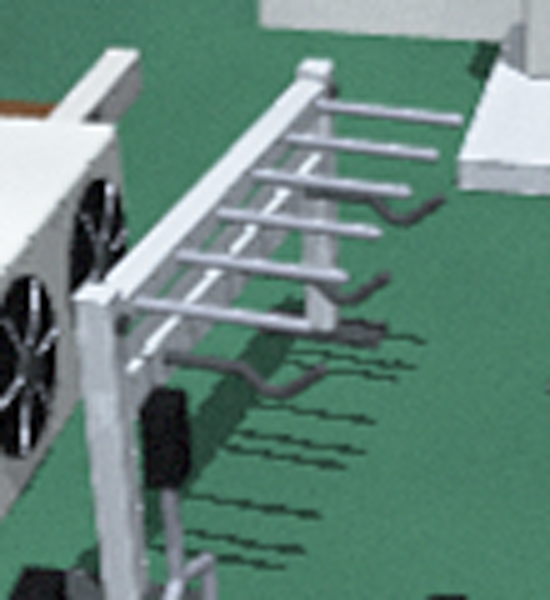

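```bash
cat > h.py <<'E'
from station import arm
import cv2,numpy as np
C={n:arm.get_calibration(n) for n in ("side","top")}
def ray(n,u,v):
    c=C[n];E=np.array(c["extrinsics"]);R=E[:3,:3]
    d=R.T@np.array([(u-c["cx"])/c["fx"],(v-c["cy"])/c["fy"],1.]); return -R.T@E[:3,3],d/np.linalg.norm(d)
def onz(n,u,v,z):
    o,d=ray(n,u,v); return o+d*(z-o[2])/d[2]
def tri(us,vs,ut,vt):
    A=np.zeros((3,3));b=np.zeros(3);P=[]
    for r in (ray("side",us,vs),ray("top",ut,vt)):
        M=np.eye(3)-np.outer(r[1],r[1]);A+=M;b+=M@r[0];P.append((M,r[0]))
    p=np.linalg.solve(A,b); return p,max(np.linalg.norm(M@(p-o)) for M,o in P)
def proj(n,p):
    c=C[n];q=np.array(c["extrinsics"])@np.append(p,1); return np.array([c["fx"]*q[0]/q[2]+c["cx"],c["fy"]*q[1]/q[2]+c["cy"]])
def dark(im,roi,th=62,amin=12):
    x0,x1,y0,y1=roi; m=np.zeros(im.shape[:2],np.uint8); m[y0:y1,x0:x1]=(im[y0:y1,x0:x1].max(2)<th)*255
    n,l,s,c=cv2.connectedComponentsWithStats(m); return [(c[i].round(2).tolist(),s[i].tolist()) for i in range(1,n) if s[i,4]>=amin]
def snap(name,tag):
    im=arm.get_image(name); cv2.imwrite(f"pics/{tag}.png",im[:,:,::-1]); return im
E
python3 - <<'E'
from h import *
s=cv2.imread("pics/side0.png")[:,:,::-1];t=cv2.imread("pics/top0.png")[:,:,::-1]
print("T",*dark(t,(140,310,140,255)),sep="\n"); print("S",*dark(s,(180,300,165,360)),sep="\n")
k=lambda x,y:(x/4.7+305,y/4.7+120)
tips=np.array([onz("top",*k(x,y),0.182)[:2] for x,y in [(117,270),(223,285),(330,298),(437,311),(545,324),(652,339)]])
print(tips.round(4).tolist(), np.linalg.norm(np.diff(tips,axis=0),axis=1).round(4))
for x,y in [(80,55),(113,60),(75,92),(705,133),(740,140),(738,173)]: print(onz("top",*k(x,y),0.2)[:2].round(4))
E
```

```text
T
([287.08, 141.44], [276, 140, 22, 4, 36])
([220.24, 159.67], [216, 157, 8, 6, 21])
([161.0, 198.1], [155, 194, 12, 9, 50])
S
([182.97, 167.76], [180, 165, 6, 9, 34])
([185.74, 182.6], [180, 165, 11, 31, 139])
([181.1, 176.56], [180, 170, 4, 14, 39])
([212.97, 192.66], [208, 183, 11, 20, 188])
([186.92, 230.58], [180, 219, 15, 24, 274])
([268.96, 235.47], [264, 224, 13, 24, 209])
([210.04, 343.82], [180, 329, 59, 26, 439])
[[0.5891, -0.0763], [0.5816, -0.1355], [0.5752, -0.1953], [0.5688, -0.2549], [0.5625, -0.3151], [0.555, -0.3745]] [0.0598 0.0601 0.06   0.0604 0.0599]
[ 0.7077 -0.0534]
[ 0.7051 -0.0719]
[ 0.686  -0.0507]
[ 0.6687 -0.4016]
[ 0.6651 -0.4209]
[ 0.646  -0.4188]
```

```bash
python3 - <<'E'
from h import *
s=cv2.imread("pics/side0.png");t=cv2.imread("pics/top0.png")
k=lambda x,y:(x/4.7+305,y/4.7+120); ks=lambda x,y:(x/5+180,y/5+105)
T=[(117,270),(223,285),(330,298),(437,311),(545,324),(652,339)]
S=[None,(343,276),(376,233),(408,190),(434,154),(458,120)]
for a,b in zip(T,S):
    if b: print(*[x.round(4) for x in map(np.array,tri(*ks(*b),*k(*a)))])
# refined: z-plane in side
for b in S[1:]: print("side onz",onz("side",*ks(*b),0.182).round(4)[:2])
u=np.array([0.1136,0.9935]);x=np.array([.9935,-.1136])
# predicted geometry for throat estimate from tips
tip=np.array([onz("top",*k(*a),.182)[:2] for a in T]); 
f=np.polyfit(range(6),tip,1); print(f)
ang=np.arctan2(-f[0][0]*-1*-1,0)if 0 else None
d=-f[0]/np.linalg.norm(f[0]); X=np.array([d[1],-d[0]]); print("yaw",np.arctan2(X[1],X[0]))
mid=f[1]+2.5*f[0]
O=mid+X*0.099
def cv(im,n,P,col): 
    q=proj(n,P); cv2.circle(im,tuple((q*16).astype(int)),20,col,-1,cv2.LINE_AA,4)
def W(p): return np.append(O+X*p[0]+d*p[1],p[2])
S2=cv2.resize(s[100:230,180:290],None,fx=5,fy=5,interpolation=cv2.INTER_CUBIC);T2=cv2.resize(t[120:210,305:475],None,fx=4.7,fy=4.7,interpolation=cv2.INTER_CUBIC)
pts=[(-.099,h+g,.182) for h in(.12,0,-.12) for g in(.03,-.03)]+[(-.065,h,.130-.004) for h in(.12,0,-.12)]+[(-.092,h,.140) for h in(.12,0,-.12)]+[(0,y,.192) for y in(-.165,0,.165)]+[(0,y,.2) for y in(-.185,.185)]+[(0,h,.13) for h in(.12,0,-.12)]
for i,p in enumerate(pts):
    P=W(p); a=(proj("side",P)-[180,100])*5+2; b=(proj("top",P)-[305,120])*4.7+2
    for im,q in((S2,a),(T2,b)): cv2.drawMarker(im,(int(q[0]),int(q[1])),(0,0,255) if p[2]>.15 else (255,0,0),cv2.MARKER_CROSS,12,1)
cv2.imwrite("pics/chk_s.png",S2[:600]);cv2.imwrite("pics/chk_t.png",T2); print(O)
E
```

```text
[ 0.5815 -0.1353  0.1835] 0.0003
[ 0.5749 -0.1952  0.1826] 0.0001
[ 0.5674 -0.2542  0.1845] 0.0008
[ 0.5615 -0.3146  0.1832] 0.0007
[ 0.5549 -0.3741  0.1828] 0.0
side onz [ 0.5824 -0.1383]
side onz [ 0.5751 -0.1964]
side onz [ 0.5676 -0.2597]
side onz [ 0.5613 -0.3173]
side onz [ 0.5552 -0.3761]
[[-0.00668298 -0.05969042]
 [ 0.58874544 -0.07603066]]
yaw -0.11149638245863182
[ 0.67042327 -0.236272  ]
```

View pics/chk_s.png

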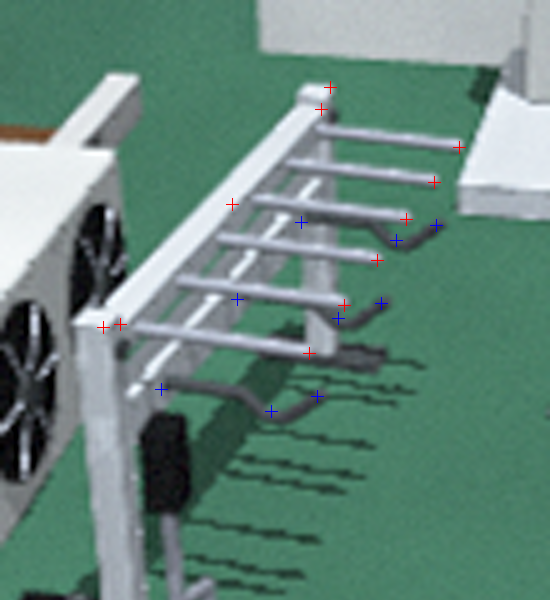

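View pics/chk_t.png

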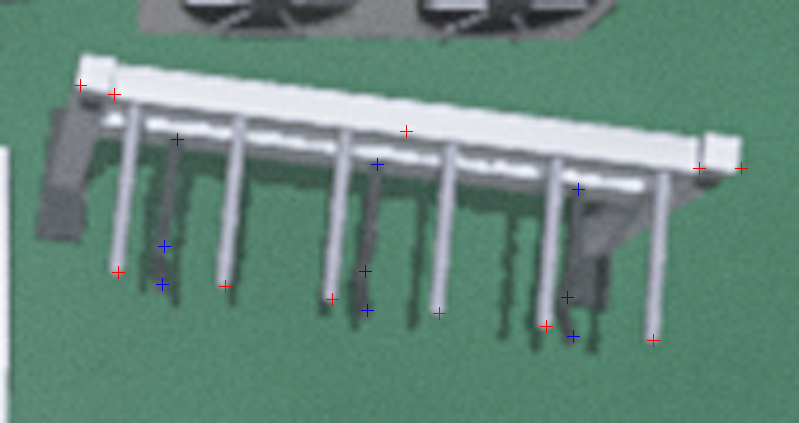

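```bash
python3 - <<'E'
from h import *
s=cv2.imread("pics/side0.png")[:,:,::-1];t=cv2.imread("pics/top0.png")[:,:,::-1]
print(t[150:166,212:228].max(2)); 
for th in (75,85,95): print(th,[d for r in((210,228,148,168),(268,288,152,172),(208,230,210,228)) for d in dark(t,r,th)])
for r in ((150,235,140,240),):
    print(dark(s,r,70))
print(dark(s,(195,225,325,360),70), dark(t,(150,175,190,206),75))
hsv=cv2.cvtColor(np.ascontiguousarray(t),cv2.COLOR_RGB2HSV);m=cv2.inRange(hsv,(12,110,80),(30,255,255));n,l,st,c=cv2.connectedComponentsWithStats(m)
print("brass top",[(c[i],st[i]) for i in range(1,n) if st[i,4]>3 and c[i][0]<175])
hsv=cv2.cvtColor(np.ascontiguousarray(s),cv2.COLOR_RGB2HSV);m=cv2.inRange(hsv,(12,110,80),(30,255,255));n,l,st,c=cv2.connectedComponentsWithStats(m)
print("brass side",[(c[i],st[i]) for i in range(1,n) if st[i,4]>3 and c[i][1]>340])
E
```

```text
[[226 223 224 225 227 175 109 182 226 223 221 217 215 215 220 214]
 [240 241 243 247 251 206 118 211 252 246 244 244 241 242 241 241]
 [240 236 225 216 211 163  93 167 212 214 231 243 241 240 238 239]
 [236 219 145 107  95  80  63  85  95  98 174 237 241 238 237 238]
 [242 201  96  56  63  62  61  64  63  58 102 177 233 239 238 235]
 [244 206  94  60  67  68  69  64  61  61  60 127 226 244 240 239]
 [243 205  95  64  68  74  71  72  73  65  63  97 185 235 240 238]
 [242 201  87  59  70  69  74  76  69  64  57  55 109 215 240 236]
 [243 214 109  63  66  71  69  73  70  73  60  52  92 215 246 239]
 [240 233 164  73  58  64  60  61  61  58  61  48  94 207 244 240]
 [218 193 141  71  61  65  61  64  64  62  64  60  73 160 196 201]
 [180  97  96  79  64  59  55  60  63  66  62  58  68 100 115 114]
 [176  89 100 108  82  65  66  60  60  65  65  59  74 100 116 122]
 [177  88 100 126 126 112 117 100  90  91  84  85 102 119 124 129]
 [177  92 105 126 141 141 142 126 118 116  99  97 110 130 124 115]
 [179 108 117 136 151 150 172 173 167 164 142 105  92 116 121 122]]
75 [([219.13, 158.09], [215
[... 330 characters left out ...]
[219.02, 218.83], [213, 215, 13, 9, 88])]
[([198.34, 151.58], [194, 141, 11, 22, 128]), ([183.64, 178.15], [178, 160, 13, 37, 286]), ([228.29, 181.29], [225, 179, 7, 7, 14]), ([213.11, 192.84], [208, 182, 12, 22, 200]), ([185.19, 230.66], [171, 218, 24, 22, 312])]
[([210.41, 342.62], [195, 329, 30, 26, 360])] [([160.58, 197.66], [155, 190, 12, 13, 85])]
brass top [(array([149.53846154, 187.15384615]), array([147, 186,   6,   3,  13], dtype=int32)), (array([ 30.8, 325.1]), array([ 29, 322,   5,   6,  10], dtype=int32))]
brass side [(array([431.1875, 349.5   ]), array([430, 347,   4,   6,  16], dtype=int32)), (array([183.2       , 371.84285714]), array([180, 364,   8,  14,  70], dtype=int32))]
```

```bash
cat > meas.py <<'E'
from h import *
kt=lambda x,y:((x+.5)/4.7-.5+140,(y+.5)/4.7-.5+140)
E
python3 - <<'E'
from meas import *
for n,a in dict(A=(188.4,230.2,219.1,158.1),B=(213.1,192.8,276.4,162.0),C=(269.5,235.7,219.0,218.9),slide=(211,342,160.7,197.8),ptr=(183.2,371.8,149.5,187.2)).items():
    p,e=tri(*a); print(n,p.round(4),round(e,4), "side z:",onz("side",*a[:2],.192)[:2].round(4),"top z:",onz("top",*a[2:],.192)[:2].round(4))
def ang(a,b,z):
    p,q=onz("top",*kt(*a),z),onz("top",*kt(*b),z); d=(q-p)[:2]; return d.round(4),np.arctan2(-d[1],d[0])  # dir along -y -> yaw
for n,L in dict(A=[((325,135),(520,148),.094),((340,217),(500,215),.012)],B=[((570,146),(748,165),.094),((572,230),(728,237),.012)],C=[((328,405),(525,380),.094),((350,473),(510,458),.012)]).items():
    for a,b,z in L:
        p,q=onz("top",*kt(*a),z),onz("top",*kt(*b),z); d=(p-q)[:2]; print(n,"yaw",round(float(np.arctan2(-d[0],d[1])),3),"len",np.linalg.norm(d).round(3),"mid",((p+q)/2)[:2].round(4))
for a,b,z in [((103,170),(112,355),.074),((70,145),(83,383),.074),((135,143),(148,378),.074),((33,128),(47,422),.06),((187,118),(205,410),.06)]:
    p,q=onz("top",*kt(*a),z),onz("top",*kt(*b),z); d=(p-q)[:2]; print("cons +y dir",round(float(np.arctan2(d[1],d[0])),3),np.linalg.norm(d).round(3),"mid",((p+q)/2)[:2].round(4))
print("reel",onz("top",*kt(672,382),.072))
E
```

```text
A [0.6323 0.2149 0.1936] 0.0006 side z: [0.6325 0.213 ] top z: [0.6334 0.2154]
B [0.6246 0.0649 0.193 ] 0.0007 side z: [0.6244 0.0635] top z: [0.6256 0.065 ]
C [0.471  0.2079 0.1955] 0.0014 side z: [0.4702 0.2035] top z: [0.4728 0.2086]
slide [0.5416 0.3932 0.0962] 0.0009 side z: [0.5129 0.4644] top z: [0.525  0.3612]
ptr [0.5783 0.4375 0.0678] 0.0003 side z: [0.5358 0.5159] top z: [0.5524 0.3919]
A yaw -0.05 len 0.12 mid [0.6284 0.2021]
A yaw 0.031 len 0.105 mid [0.5999 0.2145]
B yaw -0.091 len 0.109 mid [0.6222 0.0574]
B yaw -0.028 len 0.102 mid [0.5908 0.0638]
C yaw 0.145 len 0.118 mid [0.474  0.1936]
C yaw 0.111 len 0.103 mid [0.4367 0.2016]
cons +y dir 0.113 0.117 mid [0.554  0.3961]
cons +y dir 0.121 0.15 mid [0.553  0.4152]
cons +y dir 0.117 0.148 mid [0.5559 0.3753]
cons +y dir 0.117 0.187 mid [0.5487 0.4423]
cons +y dir 0.118 0.186 mid [0.5574 0.3457]
reel [0.48570885 0.04706943 0.072     ]
```

```bash
cat >> h.py <<'E'
def down(p,yaw,lin=None,**k):
    R=[np.pi,0,yaw]
    if lin is None: return arm.movep(list(p),R)
    return arm.move_linear(list(p),R,max_speed=lin,**k)
def st():
    s=arm.get_state(); print("t%.1f"%s["clock"],np.round(s["tool_pos"],4),"yaw%.3f"%s["ee_rot"][2],"F",np.round(s["ft_force"],2),"op%.3f"%s["opening"]); return s
SL0=np.array([.5416,.3932]);CY=np.array([np.cos(.117),np.sin(.117)])
E
python3 - <<'E'
from h import *
for yaw in (.117-np.pi/2,.117+np.pi/2): print(yaw,arm.ik([*SL0,.3],[np.pi,0,yaw]))
yaw=.117-np.pi/2
down([*SL0,.26],yaw); st()
down([*SL0,.151],yaw,.08,f_stop=8); st()
arm.grip(0.0); st()
snap("side","side1")
E
```

```text
-1.4537963267948966 [ 0.869054    0.45638749  0.14078866  0.         -1.2551975  -0.752054  ]
1.6877963267948966 [ 0.869054    0.45638749  0.14078866  0.         -1.2551975   2.38953865]
t1.5 [0.541  0.3941 0.2602] yaw-1.452 F [-0.45 -0.17 -1.02] op1.001
t3.0 [0.5418 0.3935 0.1517] yaw-1.454 F [-0.53  1.06 -0.2 ] op1.003
t4.1 [0.5415 0.3932 0.151 ] yaw-1.454 F [-0.61 -0.03  0.56] op0.231
```

View pics/side1.png

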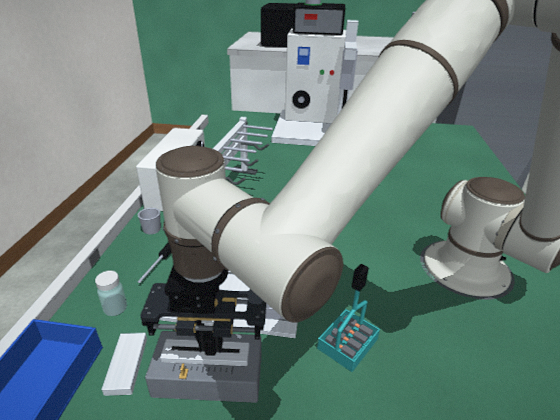

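The opening of 0.231 (20 mm) matches the slide's 20 mm side, so the fingers straddle the slide grip at (205,340). I'll push it home now.

```bash
python3 - <<'E'
from h import *
yaw=.117-np.pi/2
T=SL0-CY*.052
r=down([*T,.151],yaw,.04,f_stop=12); print(r); s=st()
p=np.array(s["tool_pos"][:2]); print("travel",(p-SL0)@CY)
arm.pause(.3); st(); arm.grip(1.0); s=st()
print("travel",(np.array(s["tool_pos"][:2])-SL0)@CY)
down([*s["tool_pos"][:2],.30],yaw,.15)
arm.movep([.40,.40,.34],[np.pi,0,yaw]); st()
s_=snap("side","side2");t_=snap("top","top2")
cv2.imwrite("pics/s_con2.png",cv2.resize(s_[320:400,140:290,::-1],None,fx=5,fy=5,interpolation=cv2.INTER_CUBIC))
E
```

```text
True
t5.0 [0.5023 0.3888 0.1509] yaw-1.453 F [ 1.7  -0.23  1.49] op0.227
travel -0.03955204235427441
t5.3 [0.5024 0.3889 0.1509] yaw-1.454 F [-0.82 -0.95  6.31] op0.223
t6.6 [0.5025 0.3888 0.15  ] yaw-1.454 F [-0.84 -0.25  0.68] op0.998
travel -0.03932534763124816
t8.3 [0.3992 0.4001 0.3399] yaw-1.452 F [ 0.41  0.43 -0.82] op0.998
```

View pics/s_con2.png

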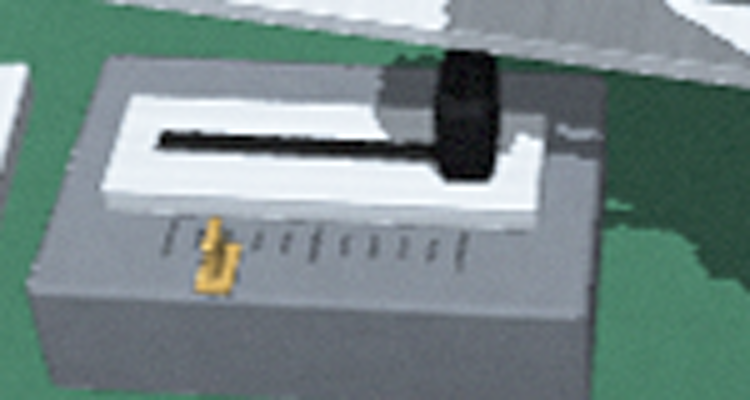

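View pics/top2.png

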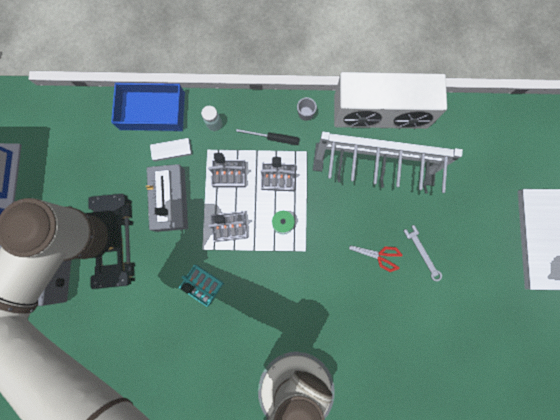

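The slide is hard against the near stop: 39 mm of travel, a 12 N stop, and in the image at (233,343) it sits at the near end of the slot. All three carriers still stand on the plate. Now carrier B.

```bash
cat >> h.py <<'E'
O=np.array([.6695,-.2363]);RY=-.1115
RX=np.array([np.cos(RY),np.sin(RY)]);RD=np.array([-RX[1],RX[0]])
def rk(x,y): return O+RX*x+RD*y     # rack frame -> world xy
HY={1:.12,2:0.,3:-.12}
GZ=.006   # grasp point above the grip centre
def pick(g,yaw):
    down([*g,.34],yaw); down([*g,.192+GZ+.051],yaw,.1,f_stop=8); st(); arm.grip(0.0); st()
E
python3 - <<'E'
from h import *
for p,y in (([.6246,.0649],-.05),(rk(-.065,-.12),RY),(rk(-.065,.12),RY),(rk(-.2,-.12),RY)):
  for z in (.25,.32,.36): print(p,z,np.round(arm.ik([*p,z],[np.pi,0,y]),2))
g=np.array([.6246,.0649])
pick(g,-.05)
down([*g,.249+.09],-.05,.08); st()
snap("side","side3");snap("top","top3")
E
```

```text
[0.6246, 0.0649] 0.25 [ 0.36  0.42 -0.05  0.   -1.1   1.16]
[0.6246, 0.0649] 0.32 [ 0.36  0.37  0.06  0.   -1.26  1.16]
[0.6246, 0.0649] 0.36 [ 0.36  0.35  0.13  0.   -1.35  1.16]
[ 0.59155134 -0.34832235] 0.25 [-0.3   0.52  0.12  0.   -1.17  1.76]
[ 0.59155134 -0.34832235] 0.32 [-0.3   0.48  0.22  0.   -1.32  1.76]
[ 0.59155134 -0.34832235] 0.36 [-0.3   0.46  0.3   0.   -1.41  1.76]
[ 0.61825592 -0.10981267] 0.25 [ 0.08  0.42 -0.05  0.   -1.1   1.38]
[ 0.61825592 -0.10981267] 0.32 [ 0.08  0.37  0.06  0.   -1.26  1.38]
[ 0.61825592 -0.10981267] 0.36 [ 0.08  0.35  0.13  0.   -1.35  1.38]
[ 0.45738964 -0.33330102] 0.25 [-0.34  0.32 -0.2   0.   -1.05  1.8 ]
[ 0.45738964 -0.33330102] 0.32 [-0.34  0.27 -0.1   0.   -1.21  1.8 ]
[ 0.45738964 -0.33330102] 0.36 [-0.34  0.24 -0.03  0.   -1.3   1.8 ]
t11.3 [0.625  0.065  0.2498] yaw-0.050 F [ 1.42 -0.15 -0.23] op1.002
t12.3 [0.6245 0.0648 0.2489] yaw-0.050 F [-0.08 -0.36  0.48] op0.270
t13.6 [0.6243 0.0649 0.3381] yaw-0.050 F [-0.39 -0.26 -2.97] op0.274
```

View pics/side3.png

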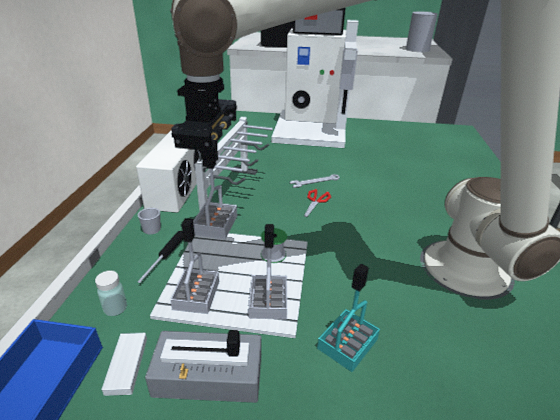

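View pics/top3.png

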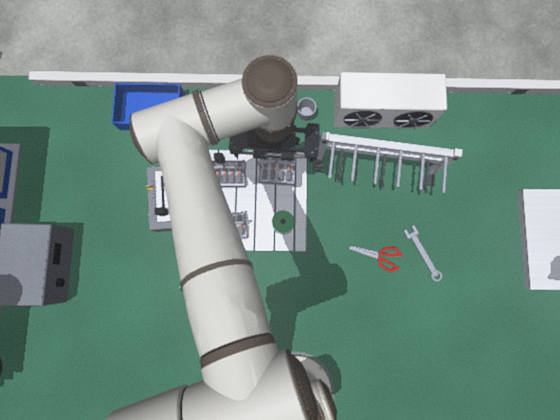

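Carrier B is held: opening 0.27 (24 mm), 3 N of load, lifted clear at about (212,200). Now I'll carry it to the front of hook 3 and check for slip.

```bash
python3 - <<'E'
from h import *
down([.53,.02,.339],RY,.12); st()
down([*rk(-.195,.05),.339],RY,.15); st()
down([*rk(-.195,-.12),.298],RY,.15); arm.pause(.3);st()
im=snap("side","side4"); t=snap("top","top4")
g=np.append(rk(-.195,-.12),.241)
for d in (-.08,): print("pred apex px",proj("side",g+[0,0,d]), "underside centre",proj("side",g-[0,0,.18]))
cv2.imwrite("pics/s4c.png",cv2.resize(im[100:260,200:360,::-1],None,fx=3.7,fy=3.7))
print([ (proj("side",g-[0,0,.08])-[200,100])*3.7])
E
```

```text
t14.7 [0.5306 0.0203 0.3391] yaw-0.111 F [ 0.33 -0.36 -3.13] op0.271
t16.1 [ 0.4815 -0.1645  0.339 ] yaw-0.111 F [-0.99 -0.28 -3.74] op0.275
t17.8 [ 0.4625 -0.3335  0.2982] yaw-0.111 F [ 0.3   0.42 -2.8 ] op0.267
pred apex px [298.60455042 142.29032349] underside centre [297.05036371 170.59094409]
[array([364.83683654, 156.47419692])]
```

View pics/s4c.png

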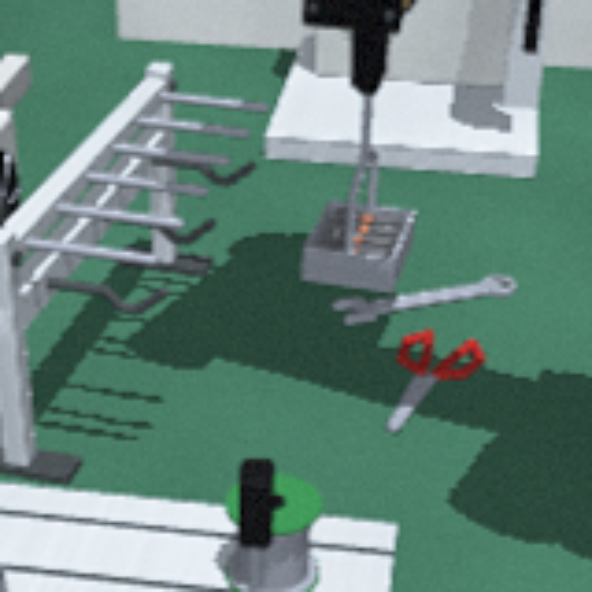

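View pics/top4.png

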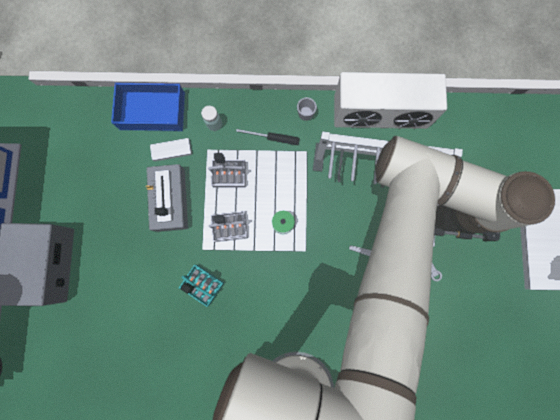

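The apex is at crop (369,155), against a predicted (365,156), so it hasn't slipped. Entering hook 3.

```bash
cat >> h.py <<'E'
def hang(h,zoff=0.0):
    y=HY[h]
    r=down([*rk(-.065,y),.298+zoff],RY,.06,f_stop=8); print("enter stop",r); st()
    if r: return False
    r=down([*rk(-.065,y),.264+zoff],RY,.03,f_stop=6); print("lower stop",r); st()
    return True
def leave(h):
    y=HY[h]
    arm.grip(1.0); st()
    p=arm.get_state()["tool_pos"][:2]
    down([*p,.345],RY,.08); st()
E
python3 - <<'E'
from h import *
if hang(3):
    im=snap("side","side5"); cv2.imwrite("pics/s5c.png",cv2.resize(im[90:200,180:330,::-1],None,fx=5,fy=5,interpolation=cv2.INTER_CUBIC))
    P=np.append(rk(-.065,-.12),.13); print((proj("side",P)-[180,90])*5)
E
```

```text
enter stop False
t20.2 [ 0.5914 -0.3483  0.2981] yaw-0.112 F [ 0.1  -0.24 -3.34] op0.268
lower stop True
t21.1 [ 0.5915 -0.3483  0.2672] yaw-0.111 F [-0.31  0.    5.  ] op0.273
[395.51999566 282.43418051]
```

View pics/s5c.png

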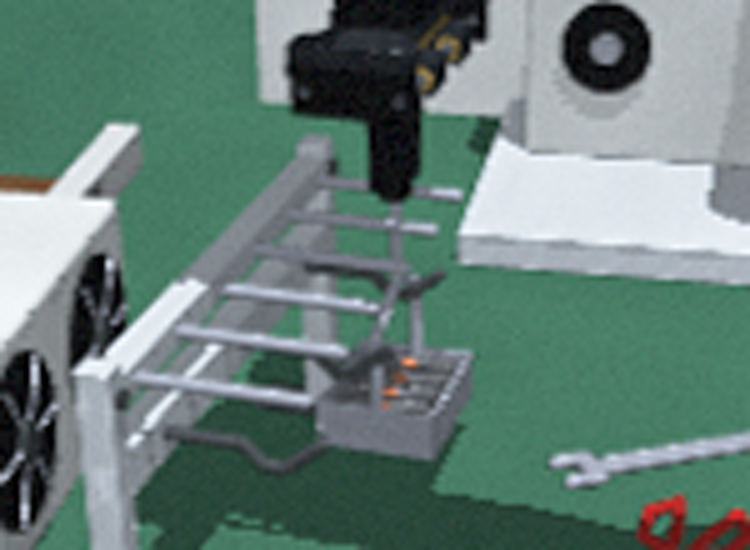

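Contact came at the expected height (TCP 0.267), and the apex sits in hook 3's throat at crop (395,282). Releasing and checking.

```bash
python3 - <<'E'
from h import *
leave(3)
im=snap("side","side6"); cv2.imwrite("pics/s6c.png",cv2.resize(im[90:200,180:330,::-1],None,fx=5,fy=5,interpolation=cv2.INTER_CUBIC))
# clear away to see the plate
down([*rk(-.2,.0),.36],RY); s=snap("side","side7"); t=snap("top","top7"); st()
cv2.imwrite("pics/t7c.png",cv2.resize(t[140:255,140:310,::-1],None,fx=4.7,fy=4.7,interpolation=cv2.INTER_CUBIC))
E
```

```text
t22.4 [ 0.5907 -0.3478  0.2646] yaw-0.112 F [-0.57 -0.38 -0.87] op0.998
t23.6 [ 0.5905 -0.3477  0.3441] yaw-0.112 F [ 0.74 -0.73 -0.56] op1.002
t24.5 [ 0.4717 -0.2146  0.3596] yaw-0.112 F [ 0.26 -0.61  0.06] op0.997
```

View pics/s6c.png

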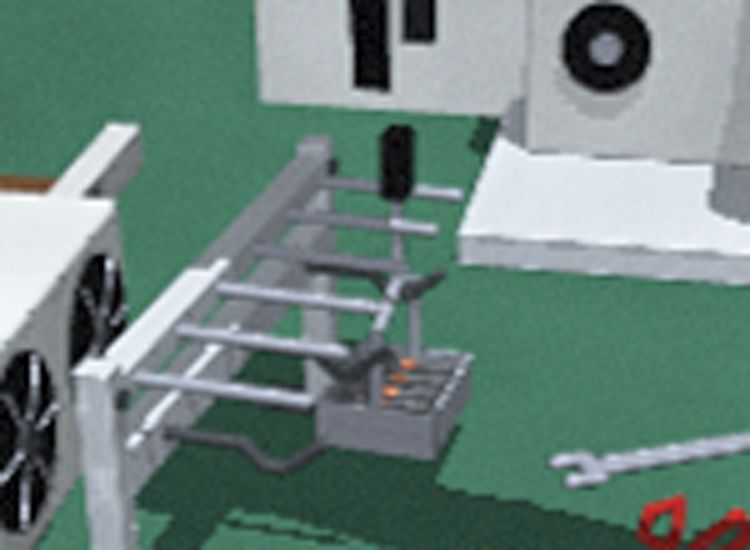

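View pics/t7c.png

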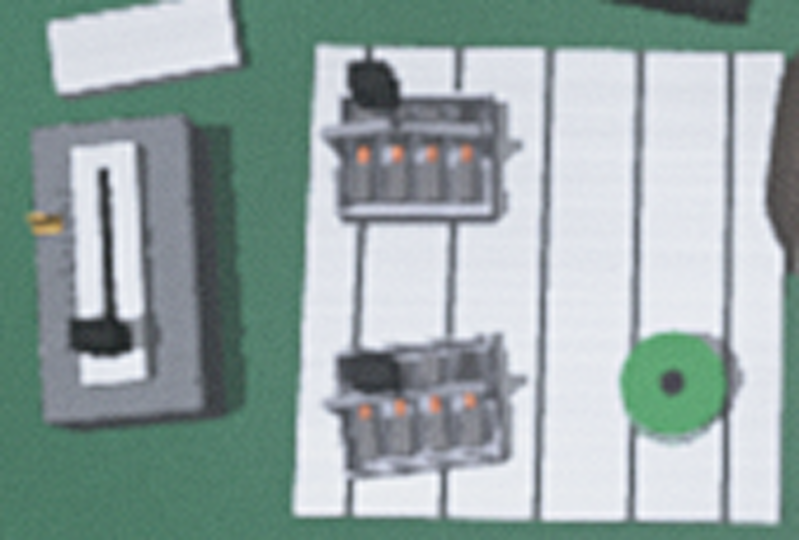

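View pics/side7.png

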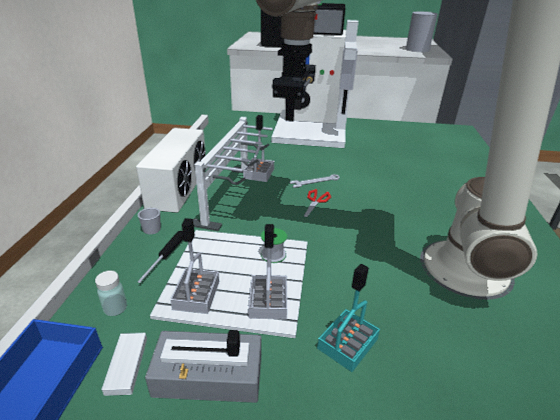

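Carrier B hangs released and level on hook 3. Carriers A and C haven't moved. Next, A.

```bash
python3 - <<'E'
from h import *
g=np.array([.6323,.2149])
pick(g,0.)
down([*g,.339],0.,.08); st()
down([.545,.02,.339],RY,.15); st()
down([*rk(-.195,.05),.339],RY,.15)
down([*rk(-.195,0),.298],RY,.1); arm.pause(.3);st()
im=snap("side","side8"); t=snap("top","top8")
cv2.imwrite("pics/s8c.png",cv2.resize(im[100:260,200:360,::-1],None,fx=3.7,fy=3.7))
print((proj("side",np.append(rk(-.195,0),.161))-[200,100])*3.7)
E
```

```text
t27.2 [0.6327 0.215  0.2499] yaw0.000 F [0.67 0.51 0.82] op1.000
t28.2 [0.6322 0.2149 0.2489] yaw-0.000 F [-0.48 -0.82 -0.41] op0.272
t29.5 [0.6321 0.2148 0.3381] yaw-0.000 F [ 0.46  1.   -3.59] op0.270
t31.1 [0.5454 0.0206 0.3388] yaw-0.111 F [ 0.57 -0.09 -3.71] op0.269
t33.6 [ 0.4759 -0.2143  0.2984] yaw-0.111 F [-0.54  0.4  -1.86] op0.270
[333.45647029 215.48482684]
```

View pics/s8c.png

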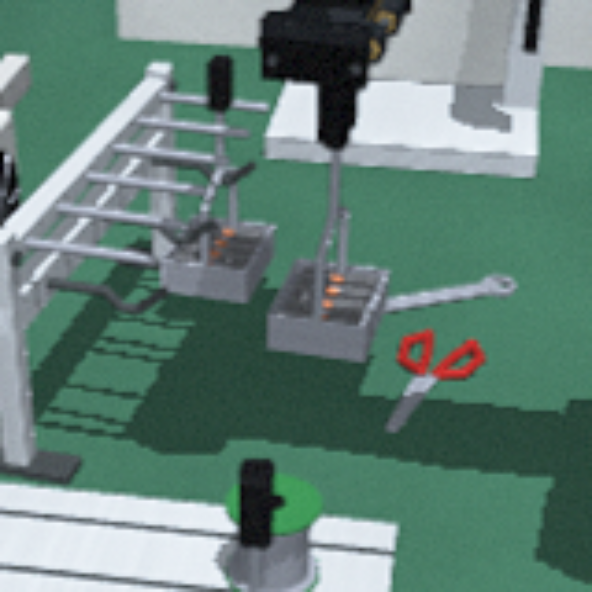

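The apex is near crop (334,215), as predicted. Entering hook 2.

```bash
python3 - <<'E'
from h import *
if hang(2):
    im=snap("side","side9"); cv2.imwrite("pics/s9c.png",cv2.resize(im[90:200,180:330,::-1],None,fx=5,fy=5,interpolation=cv2.INTER_CUBIC))
    P=np.append(rk(-.065,0),.13); print((proj("side",P)-[180,90])*5)
E
```

```text
enter stop False
t36.1 [ 0.6047 -0.2291  0.2981] yaw-0.112 F [ 0.03  0.21 -2.94] op0.273
lower stop True
t37.0 [ 0.6049 -0.2291  0.2671] yaw-0.111 F [0.16 0.42 5.7 ] op0.274
[338.34609945 360.874608  ]
```

View pics/s9c.png

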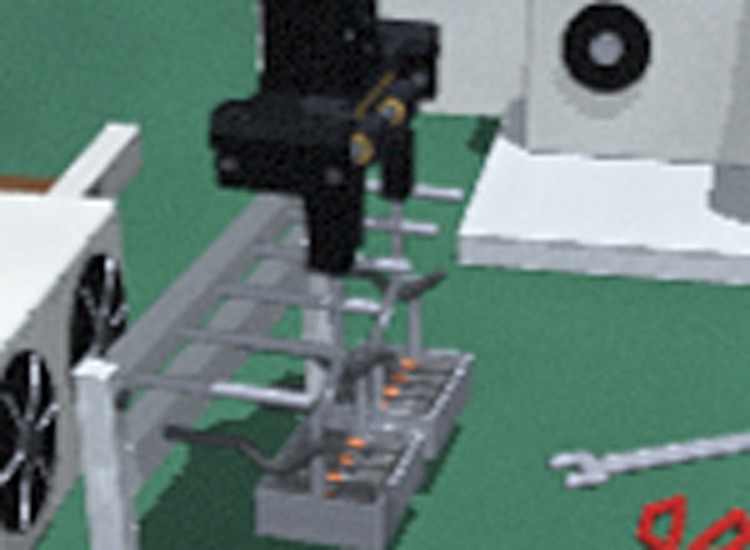

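Seated in hook 2, with contact at 0.267 again. Releasing and re-measuring C.

```bash
python3 - <<'E'
from h import *
leave(2)
im=snap("side","side10"); cv2.imwrite("pics/s10c.png",cv2.resize(im[90:200,180:330,::-1],None,fx=5,fy=5,interpolation=cv2.INTER_CUBIC))
down([*rk(-.2,-.1),.36],RY); s=snap("side","side11"); t=snap("top","top11"); st()
cv2.imwrite("pics/t11c.png",cv2.resize(t[140:255,140:310,::-1],None,fx=4.7,fy=4.7,interpolation=cv2.INTER_CUBIC))
print(dark(t,(205,232,205,235),85),dark(s,(255,285,215,260),62))
E
```

```text
t38.3 [ 0.604  -0.2288  0.2649] yaw-0.112 F [0.1  0.12 1.  ] op1.000
t39.5 [ 0.6038 -0.2287  0.3442] yaw-0.112 F [-0.19  0.17  0.14] op1.003
t40.3 [ 0.4603 -0.3132  0.3596] yaw-0.111 F [-0.37 -0.86  0.04] op1.001
[([219.11, 218.73], [213, 215, 13, 9, 83])] [([269.01, 235.48], [264, 224, 13, 24, 212])]
```

View pics/s10c.png

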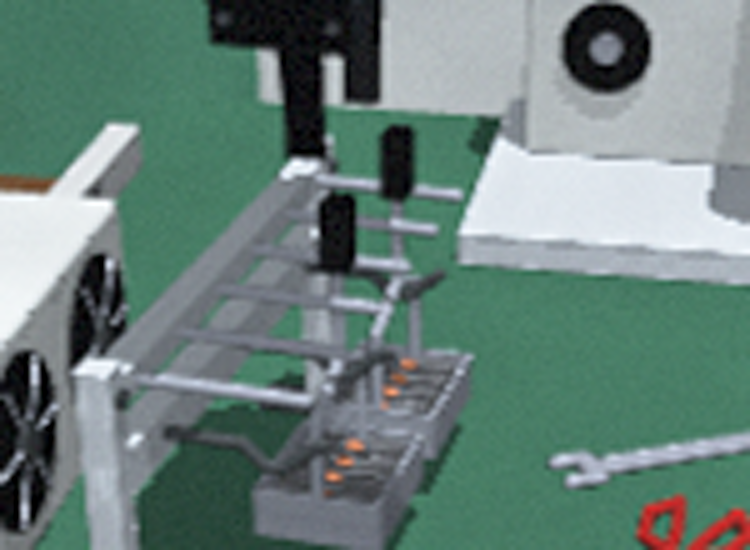

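View pics/t11c.png

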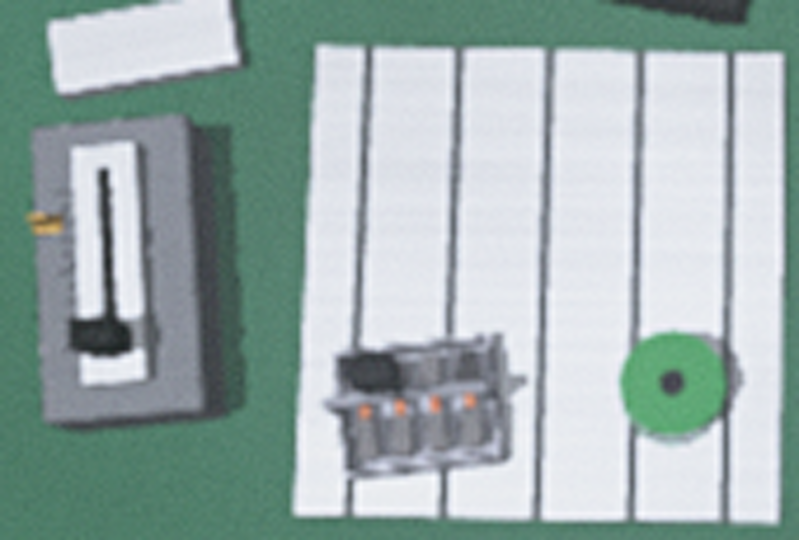

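View pics/side11.png

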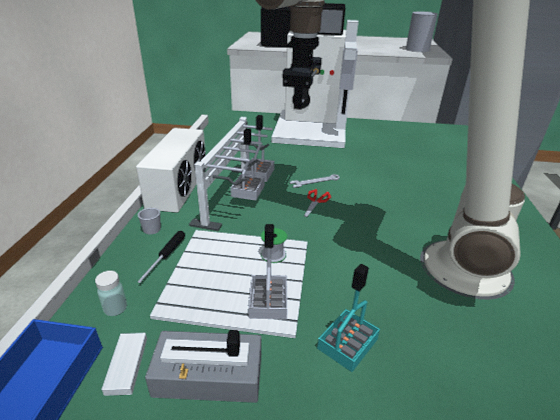

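A and B hang on hooks 2 and 3. C is unmoved, with its grip at top-view (219,219). I'll pick C and go around the robot side of the reel.

```bash
python3 - <<'E'
from h import *
g=np.array([.471,.2075])
print(arm.ik([.385,.05,.339],[np.pi,0,0]))
pick(g,.12)
down([*g,.339],.12,.08); st()
down([.39,.13,.339],.05,.12); st()
down([.385,.03,.339],RY,.12); st()
down([*rk(-.195,.12),.298],RY,.12); arm.pause(.3);st()
im=snap("side","side12"); t=snap("top","top12")
cv2.imwrite("pics/s12c.png",cv2.resize(im[100:260,180:340,::-1],None,fx=3.7,fy=3.7))
print((proj("side",np.append(rk(-.195,.12),.161))-[180,100])*3.7)
E
```

```text
[ 5.53365379e-01 -7.27689794e-02 -4.31891946e-01  4.44089210e-16
 -1.21167336e+00  1.01743095e+00]
t43.3 [0.4714 0.2077 0.2497] yaw0.120 F [-0.24  1.25 -0.2 ] op1.002
t44.3 [0.4709 0.2074 0.2489] yaw0.120 F [-0.76 -1.38 -0.53] op0.273
t45.6 [0.4708 0.2074 0.3383] yaw0.120 F [-0.77  0.58 -2.42] op0.272
t46.7 [0.3905 0.1304 0.3391] yaw0.050 F [-0.35 -0.34 -3.02] op0.272
t47.6 [0.3852 0.0303 0.339 ] yaw-0.111 F [ 0.33  0.61 -2.4 ] op0.273
t49.5 [ 0.489  -0.0951  0.2982] yaw-0.111 F [-0.18 -0.19 -2.98] op0.274
[370.15092772 285.63772275]
```

View pics/s12c.png

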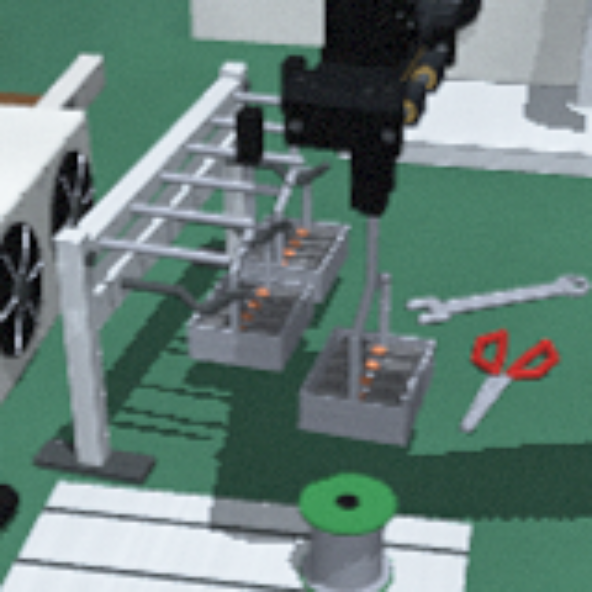

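The apex is at crop (372,284), against a predicted (370,286). Entering hook 1.

```bash
python3 - <<'E'
from h import *
if hang(1):
    leave(1)
    down([*rk(-.22,.0),.37],RY); arm.pause(.3); st()
    im=snap("side","side13"); t=snap("top","top13")
    v=im[90:210,180:330,::-1]; v=cv2.resize(v,None,fx=5,fy=5,interpolation=cv2.INTER_CUBIC)
    cv2.imwrite("pics/s13c.png",v)
    cv2.imwrite("pics/t13c.png",cv2.resize(t[120:210,305:475,::-1],None,fx=4.7,fy=4.7,interpolation=cv2.INTER_CUBIC))
    for h in HY: print(h,(proj("side",np.append(rk(-.065,HY[h]),.13))-[180,90])*5, proj("side",np.append(rk(-.065,HY[h]),.21)), proj("top",np.append(rk(-.065,HY[h]),.21)))
E
```

```text
enter stop False
t51.9 [ 0.6181 -0.1098  0.2981] yaw-0.111 F [-0.08  0.26 -2.91] op0.271
lower stop True
t52.9 [ 0.6182 -0.1098  0.2672] yaw-0.111 F [-0.65  1.22  4.26] op0.269
t54.1 [ 0.6174 -0.1097  0.2651] yaw-0.112 F [ 0.86 -0.91 -0.64] op0.999
t55.2 [ 0.6171 -0.1097  0.3442] yaw-0.112 F [ 0.51  0.48 -0.01] op0.997
t56.4 [ 0.4518 -0.2113  0.3694] yaw-0.110 F [ 0.55 -0.22 -0.11] op1.003
1 [270.82620662 453.50935233] [232.97011504 154.24066215] [344.2137744  164.01100407]
2 [338.34609945 360.874608  ] [247.10141344 137.27514421] [390.71997041 169.87716819]
3 [395.51999566 282.43418051] [258.98998898 123.00215697] [437.39536526 175.76467458]
```

View pics/s13c.png

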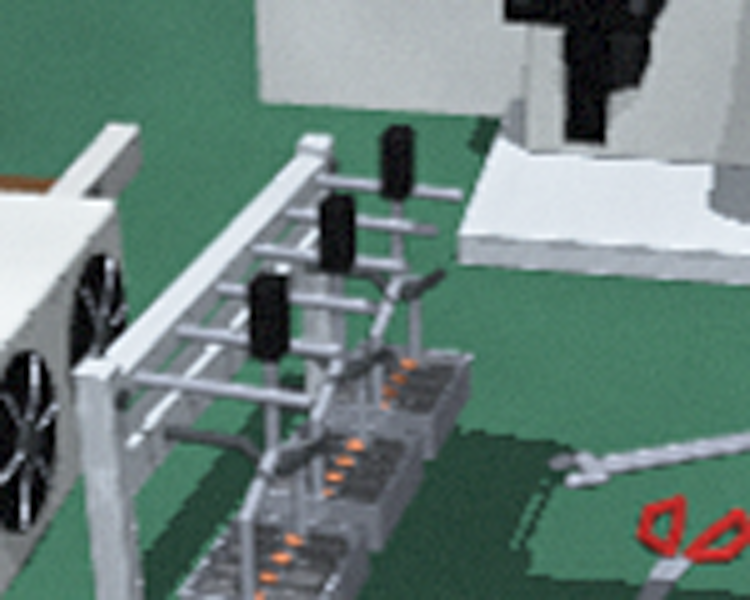

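View pics/top13.png

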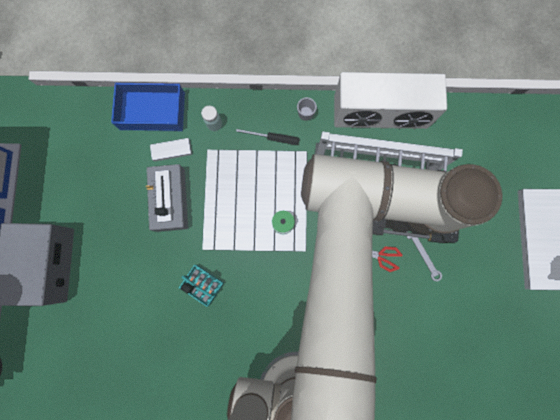

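All three carriers hang on their own hooks, with grips at side-view (234,154), (247,137) and (259,123), within 1 px of the seated predictions. Next I'll locate the pointer more precisely.

```bash
python3 - <<'E'
import cv2,numpy as np
t=np.mean([cv2.imread(f"pics/top{i}.png").astype(float) for i in (0,2,7,11,13)],0).astype(np.uint8)
s=np.mean([cv2.imread(f"pics/side{i}.png").astype(float) for i in (2,7,11,13)],0).astype(np.uint8)
a=cv2.resize(t[175:225,142:182],None,fx=12,fy=12,interpolation=cv2.INTER_CUBIC)
cv2.imwrite("pics/ptr_t.png",a)
cv2.imwrite("pics/ptr_s.png",cv2.resize(s[355:385,165:205],None,fx=18,fy=18,interpolation=cv2.INTER_CUBIC))
E
```

```text
(no output)
```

View pics/ptr_t.png

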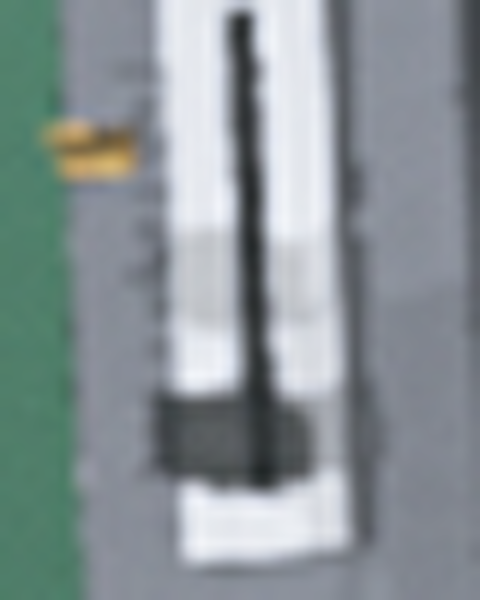

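View pics/ptr_s.png

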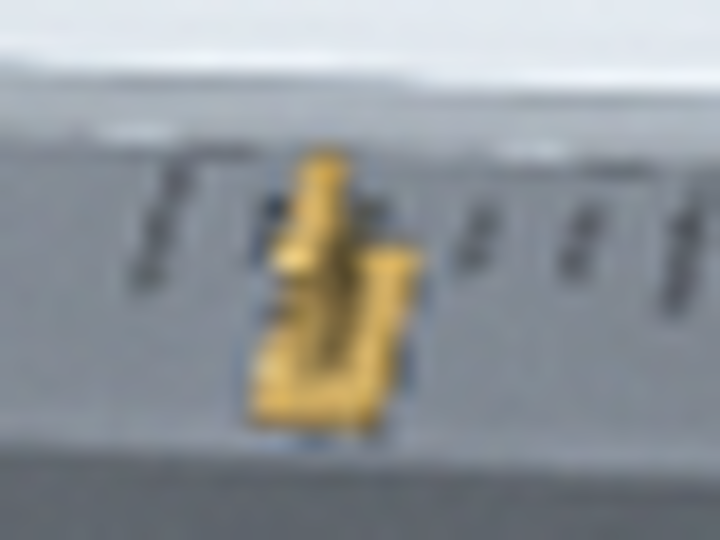

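```bash
python3 - <<'E'
from meas import *
SH=np.array([.5025,.3888]); k=lambda x,y:(165+(x+.5)/18-.5,355+(y+.5)/18-.5); kt=lambda x,y:(142+(x+.5)/12-.5,175+(y+.5)/12-.5)
cx=np.array([-CY[1],CY[0]])
def rep(n,p): d=p[:2]-SH; print(n,p.round(4),"along",(d@CY).round(4),"across",(d@cx).round(4))
for q in [(250,425),(375,430),(420,250)]: rep("corner",onz("side",*k(*q),.063))
a=onz("side",*k(250,425),.063);b=onz("side",*k(420,250),.063); rep("base centre",(a+b)/2)
rep("blade top side",onz("side",*k(323,155),.08)); rep("blade bottom",onz("side",*k(325,370),.063))
for q in [(165,220),(585,240),(480,235),(683,250)]: rep("tick",onz("side",*k(*q),.06))
rep("top: base low edge",onz("top",*kt(97,178),.063)); rep("top: blade",onz("top",*kt(92,138),.08))
rep("slide top img",tri((467-3)/5+140,(115)/5+320,161.3,(437/12)+175-.5)[0])
E
```

```text
corner [0.5834 0.447  0.063 ] along 0.0872 across 0.0484
corner [0.5719 0.4456 0.063 ] along 0.0756 across 0.0484
corner [0.574  0.4271 0.063 ] along 0.0755 across 0.0297
base centre [0.5787 0.4371 0.063 ] along 0.0813 across 0.039
blade top side [0.5805 0.43   0.08  ] along 0.0823 across 0.0318
blade bottom [0.5785 0.4405 0.063 ] along 0.0816 across 0.0425
tick [0.5999 0.426  0.06  ] along 0.1011 across 0.0256
tick [0.5599 0.4216 0.06  ] along 0.0608 across 0.0259
tick [0.5699 0.4227 0.06  ] along 0.0709 across 0.0258
tick [0.5504 0.4211 0.06  ] along 0.0513 across 0.0265
top: base low edge [0.5731 0.4385 0.063 ] along 0.0759 across 0.0412
top: blade [0.5794 0.4342 0.08  ] along 0.0817 across 0.0361
slide top img [0.5042 0.3891 0.0962] along 0.0017 across 0.0001
```

The estimates agree: the pointer is 81 mm from shut (side base, side blade and top blade give 0.081–0.082; the ticks give 0.0805). Opening the air to it.

```bash
python3 - <<'E'
from h import *
yaw=.117-np.pi/2; SH=np.array([.5025,.3888])
down([*SH,.36],yaw); down([*SH,.151],yaw,.1,f_stop=8); st(); arm.grip(0.0); st()
T=SH+CY*.081
r=down([*T,.151],yaw,.04,f_stop=15); print(r); arm.pause(.3); s=st()
print("travel",(np.array(s["tool_pos"][:2])-SH)@CY)
arm.grip(1.0); s=st()
down([*s["tool_pos"][:2],.32],yaw,.12)
arm.movep([.40,.40,.36],[np.pi,0,yaw]); arm.pause(.5); st()
s_=snap("side","side14");t_=snap("top","top14")
cv2.imwrite("pics/s_con14.png",cv2.resize(s_[320:400,140:290,::-1],None,fx=5,fy=5,interpolation=cv2.INTER_CUBIC))
E
```

```text
t60.9 [0.5027 0.389  0.1515] yaw-1.454 F [ 1.36  0.29 -0.1 ] op0.999
t61.9 [0.5025 0.3888 0.151 ] yaw-1.454 F [-0.47  0.21 -0.51] op0.228
False
t64.4 [0.5829 0.3978 0.151 ] yaw-1.454 F [ 0.44 -5.2   2.65] op0.226
travel 0.08093735713552552
t65.7 [0.583  0.3983 0.151 ] yaw-1.454 F [ 1.61 -0.04  0.09] op1.002
t68.5 [0.4003 0.4    0.3597] yaw-1.454 F [ 0.05 -0.5  -0.88] op1.001
```

View pics/s_con14.png

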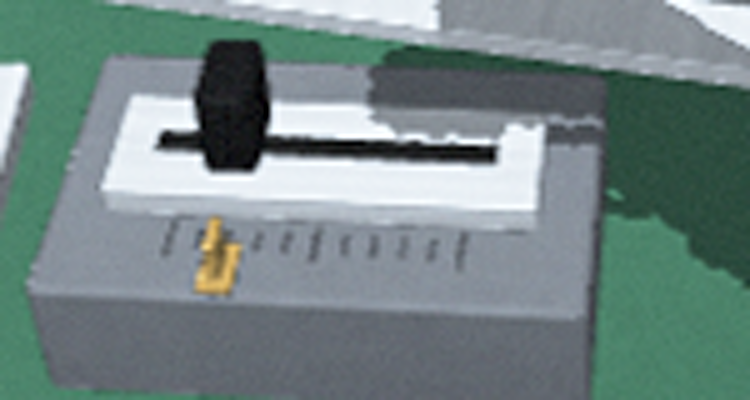

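View pics/top14.png

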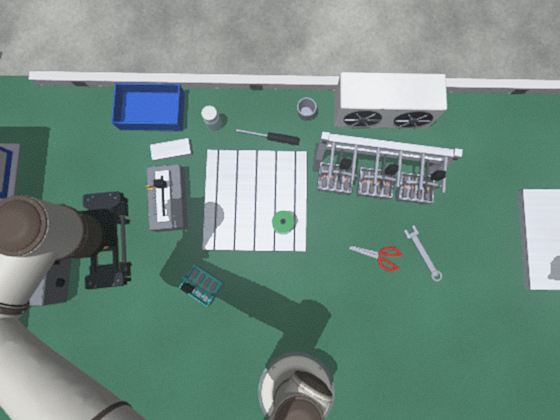

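View pics/side14.png

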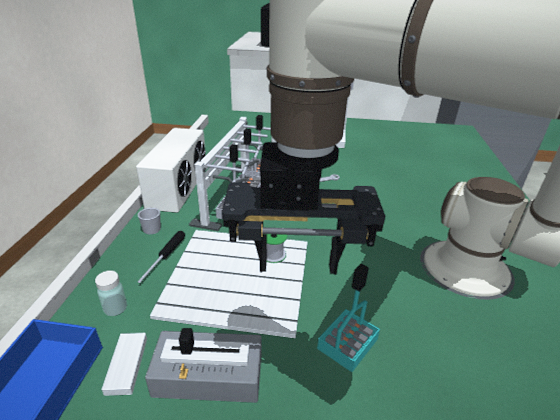

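```bash
python3 - <<'E'
from h import *
s=cv2.imread("pics/side14.png")[:,:,::-1];t=cv2.imread("pics/top14.png")[:,:,::-1]
print(dark(t,(150,175,176,194),80),dark(s,(172,198,325,358),62))
SH=np.array([.5025,.3888])
p,e=tri(232/5+140-.4,107/5+320-.4,160.6,183.2); print(p,e,(p[:2]-SH)@CY, "vs shut measured .0017, pointer .0813")
E
```

```text
[([159.72, 183.6], [154, 177, 12, 17, 97])] [([185.83, 341.21], [172, 328, 26, 26, 349])]
[0.58472753 0.39690014 0.09445582] 0.0004405690080260611 0.08261092046095081 vs shut measured .0017, pointer .0813
```

```bash
python3 - <<'E'
from h import *
st(); print(arm.hand_in())
E
```

```text
t68.6 [0.4001 0.4    0.3599] yaw-1.454 F [-0.46 -0.22  0.26] op0.999
the job is handed in; nothing more can be done
None
```

The job is done and handed in at about 69 s. I shut the air slide against its near stop first. The three carriers then went onto hooks 3, 2 and 1, and the slide was opened 81 mm to the brass pointer.

Last checks:
- **Carriers:** After release, the grips were within 1 px of where seated carriers should appear. Each one touched down at the height expected for its throat. They still hung on separate hooks in the final pictures.
- **Air slide:** The gripper's travel puts it at 81 mm and the camera at 82.6 mm. The pointer measured 81.3 mm, so it is inside the 6 mm limit.
- **Reel and arm:** In the last top view the reel looked upright and unmoved, and the arm was clear of everything.

No check failed. The only disagreements were the 1–2 mm difference in slide position and a few millimetres between the rack's posts and its guard bars when I first measured it. I saw no grip slip and no carrier knocked aside.

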